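# Pack the rock-specimen clamp until it is snug

### The job

Set the two orange spacers, one at a time, upright in the gap between the granite block and the sliding jaw of the clamp, square across it and wholly on its base plate. Then push the jaw, which carries a red push pad, towards the granite until the row is snug, with no play left, and let go. The blue spacer is too thick and is not needed.

Things in the scene. Friction and masses are not known exactly. Their poses are not given: they have to be found in the camera images.
- clamp: Clamp fixed to the bench: aluminium plate 100 (x) by 260 (y), 12 mm thick. Origin: centre of its underside, z up, +y from jaw to granite. Granite block on it, 70 wide, 34 high above the plate, flat face at y=+52. Between it and the green jaw spacers stand on the bare plate, thickness along y. Behind the jaw, rods (15 mm above plate) and an end bar at y=-128 to -116 (20 mm high).
- jaw (a joint): Travel q (m) of the jaw along the clamp's +y: 0 open, stop 0.048; stays put, slides at about 3 N. Face (30 mm high) at y=-42 mm+q: gap 94 mm-q, 84 to 94 at the start, 56 with both spacers snug (q=0.038); with one it stops short of snug. Red push pad on top, 44 mm wide, z 42 to 72 mm above bench, 14 thick, rear face at y=-66 mm+q: push it there along +y.
- spacer_a: One of two alike orange spacers, about 0.09 kg: block 56 mm long (its x), 28 thick (y), 26 high, with a grip tab on the middle of its top, 20 (x) by 12 (y), 40 high: 66 overall. Origin: centre of underside, z up. Starts upright on the bench. Take the tab from above across its 20 mm (fingers on the x sides, tips above the block). Either end may lead. A blue lookalike 46 mm thick is not wanted.
- spacer_b: One of two alike orange spacers, about 0.09 kg: block 56 mm long (its x), 28 thick (y), 26 high, with a grip tab on the middle of its top, 20 (x) by 12 (y), 40 high: 66 overall. Origin: centre of underside, z up. Starts upright on the bench. Take the tab from above across its 20 mm (fingers on the x sides, tips above the block). Either end may lead. A blue lookalike 46 mm thick is not wanted.
Things that resemble listed ones, but are neither listed nor needed, are in the scene too. Leave any turquoise look-alike of the spacer_a alone. Leave any black look-alike of the spacer_b alone.

How it is judged:
By the outcome, as a careful person would: the job done as asked, in the order asked, and still so for the second after the job is handed in, with the robot touching nothing.
It also fails if it takes over 64 s, if anything falls off the work surface, if the arm or the gripper's body presses on something with over 40 N, if the wrist force passes 120 N, or if a joint passes its speed limit or range.

### The arm

A 6-joint arm with a two-finger parallel gripper is mounted at the origin on the work surface. World frame = base frame: x ahead of the robot, y to its left, z up, the work surface at z = 0. Lengths are in mm, angles in rad, forces in N, time in s.
With the tool pointing down it reaches from about 300 to 775 mm from the base axis. Payload 14.6 kg.
Tool frame: the origin (TCP) lies on the front face of the gripper's body, between the roots of the fingers; the fingertips stand 97 mm ahead of it and the grasp point (between the pads) lies 78 mm ahead of it; z points along the fingers, y is the line along which they close (so a half turn about z gives the same grasp; the last joint's range is limited). The gripper opens to 94 mm and grips with 3 to 60 N. Pads are 16 mm wide; open, the fingers measure 119 mm over their backs; the gripper's body (75 mm by 177 mm) begins 78 mm behind the grasp point.
Start: joints at [1.163, 0.3, 1.521, -0, 1.321, -0.067], TCP at [183.83, 518.36, 302.646] pointing down, gripper open.
Joint ranges: [-3.03, 3.03], [-0.79, 2.21], [0.23, 2.52], [-1.04, 4.18], [0, 3.07], [-2.55, 2.55]. Speed limits (rad/s): [2.22, 2.22, 2.57, 3.14, 3.14, 3.14].

### API

Orientations are given as [roll, pitch, yaw] about the fixed x, y, z axes, in that order (R = Rz(yaw) Ry(pitch) Rx(roll)).
In Python, from cell import * gives the robot as it stands.
- The arm moves only by the tool carry_out, never from a script. Its arguments are lists of equal length, an entry for each row: "slide": the shift along the world's x, y, z scaled (see below), a list of three; "dr": the turn, a rotation vector about the world's x, y, z scaled (see below), a list of three; "gripper": the opening in per cent of the stroke, from 0 (shut) to 100 (fully open). A call has 1 to 10 rows; each row is the pose to reach, as a shift and turn from the pose commanded when the call began, turning the shorter way round; what a row does not reach only later rows make up. The controller multiplies each number of a shift by 0.25 m and each number of a turn by 360 degrees. A row lasts 1/12 s, in which the tool goes at most 41.7 mm and 7.16 degrees, less where a joint would pass 70% of its speed; a pose out of reach is approached as far as the arm can. A call with a number of a shift or a turn outside -1 to 1 is refused whole. A call with a gripper value outside its range is refused whole. The fingers move at their own pace and stop on an object; "newtons" is the grip in N (left out, the last holds). Time passes only in rows, so rows that repeat a pose let the fingers close. It gives the time, the measured TCP pose, the force, the opening and the grip force at its end, in the units of the state.
- read_state(): the state, without advancing time (a new reading comes with each control period).
- camera(name): name is "scene" or "side" or "wrist"; returns the picture (420x560x3 uint8, red, green, blue); there is no depth.
- camera_model(name): a dict with "vfov" (degrees; the focal length in pixels is half the picture's height over the tangent of half this angle, whatever the lens; pixels are square), "cx", "cy" (the principal point, pixels), "R" (3x3) and "t" (3): a world point X has camera coordinates R X + t. Camera axes: x right, y down, z forward; pixel columns grow to the right and rows downward; lengths in mm; the calibration is good to about 2 mm. A picture is of the moment at which its call begins: read the wrist's pose just before it. camera_model takes no time and is no camera call; for the wrist camera it gives the pose at the moment of the call.
- sign_off(): hands the job in; it is judged then, once.
The state is a dict: "clock": time; "joints": joint angles; "qd": joint speeds; "effort": joint torques, N m; "eef_pos": TCP position; "eef_rot": TCP orientation; "wrist_force": force on the tool from outside, world axes, zero at the start; "moment": the same for the moment, N m; "finger_gap": finger opening in mm; "finger_force": force on a finger pad.
Only numpy, scipy, OpenCV 4.12 (cv2) and the standard library are available. Lean on these libraries where they do the work, as an engineer would, in place of code of your own. Each camera call takes 0.05 s, during which the arm holds its last target. There are 200 camera calls.

## Working session

There is one attempt and no reset: what is moved stays moved. The work goes in short steps, Python scripts to look and compute and a tool call to move; the robot and the scene stay as the last step left them, time stands still between calls to the robot, and variables do not carry over. Pictures are saved under pics/ and viewed, at most 10 in all, crops included, and the job is handed in when it is done.

Besides the shell and the picture viewer there is one more tool, called after "Emit:" as name(argument=value, ...), one argument or row to a line, values as JSON. carry_out: Moves the arm, as the interface text tells. Its arguments: {"type":"object","properties":{"slide":{"type":"array","items":{"type":"array","items":{"type":"number","minimum":-1,"maximum":1}}},"dr":{"type":"array","items":{"type":"array","items":{"type":"number","minimum":-1,"maximum":1}}},"gripper":{"type":"array","items":{"type":"number"}},"newtons":{"type":"number"}},"required":["slide","dr","gripper"]}

```bash
mkdir -p pics; python3 - <<'E'
from cell import *
import cv2,numpy as np
s=read_state();print(s)
for n in ["scene","side","wrist"]:
    im=camera(n);m=camera_model(n);print(n,m)
    cv2.imwrite(f"pics/{n}0.png",im[:,:,::-1])
E
```

```text
{'clock': 0.0, 'joints': array([ 1.16339040e+00,  3.00441642e-01,  1.52158071e+00,  6.79299491e-06,
        1.32069616e+00, -6.65978981e-02]), 'qd': array([-1.14114428e-03, -1.25467908e-03,  9.74957856e-05, -1.44918383e-03,
       -4.98086808e-04, -1.21871405e-03]), 'effort': array([ 2.94448755e-04, -5.31809700e+01, -3.52731299e+01,  7.07899220e-02,
        2.45124620e-02, -6.45804903e-05]), 'eef_pos': array([183.77695882, 518.22639331, 302.10258259]), 'eef_rot': array([-3.14046973e+00, -8.14896524e-05,  2.80078289e+00]), 'wrist_force': array([ 0.02508999,  0.64493104, -0.69204007]), 'moment': array([-0.00904395,  0.01779643,  0.03180451]), 'finger_force': 0.0, 'finger_gap': 93.7980802410588}
scene {'vfov': 56.02401618285021, 'cx': 277.42432404141135, 'cy': 210.44653895574342, 'R': array([[-0.78919325,  0.61414313, -0.00149296],
       [ 0.39066024,  0.500132  , -0.77282117],
       [-0.47387614, -0.61048849, -0.6346221 ]]), 't': array([ 445.68236058, -155.03801416, 1054.00658759])}
side {'vfov': 50.31983414600426, 'cx': 277.47990402213344, 'cy': 212.58351654811085, 'R': array([[ 0.89806306, -0.43969419, -0.01231895],
       [-0.31546599, -0.6243081 , -0.71464719],
       [ 0.30653539,  0.64568446, -0.6993766 ]]), 't': array([-478.58602395,  154.07236837, 1040.93455049])}
wrist {'vfov': 71.59999669756208, 'cx': 278.6669860892472, 'cy': 206.69403430593115, 'R': array([[ 3.33909878e-01,  9.42604940e-01, -3.47677753e-04],
       [ 9.10365538e-01, -3.22393656e-01,  2.59416496e-01],
       [ 2.44415182e-01, -8.69382445e-02, -9.65765479e-01]]), 't': array([-550.18090073,  -26.36678668,  390.49461937])}
```

View pics/scene0.png

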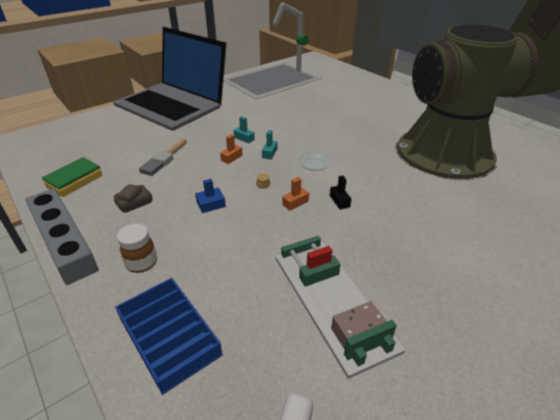

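View pics/side0.png

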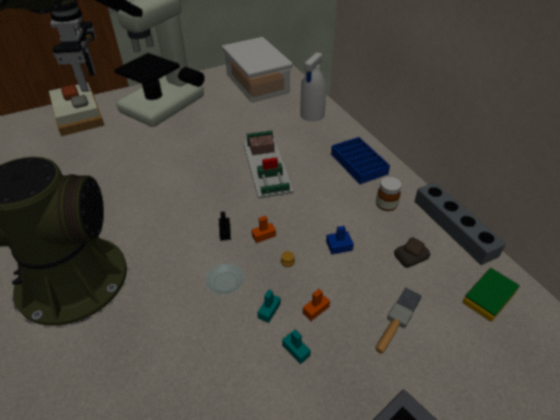

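The scene view shows orange spacers at about (296,195) and (231,150), the red pad at (319,258), and the granite at (362,325), so clamp +y runs to the lower right. In the side view the oranges are at (263,230) and (317,303), and the clamp runs from (275,190) to (260,135).

```bash
cat > h.py <<'E'
from cell import *
import cv2,numpy as np
def ray(m,px,z):
    f=210/np.tan(np.radians(m["vfov"]/2)); px=np.atleast_2d(px).astype(float)
    d=np.c_[(px[:,0]-m["cx"])/f,(px[:,1]-m["cy"])/f,np.ones(len(px))]@m["R"]
    c=-m["R"].T@m["t"]; return c+d*((z-c[2])/d[:,2])[:,None]
def proj(m,X):
    f=210/np.tan(np.radians(m["vfov"]/2)); c=np.atleast_2d(X)@m["R"].T+m["t"]
    return np.c_[m["cx"]+f*c[:,0]/c[:,2],m["cy"]+f*c[:,1]/c[:,2]]
def mask(im,h0,h1,s0=140,v0=60):
    return cv2.inRange(cv2.cvtColor(im,cv2.COLOR_RGB2HSV),(h0,s0,v0),(h1,255,255))
def blobs(mk,amin=60):
    c,_=cv2.findContours(mk,cv2.RETR_EXTERNAL,cv2.CHAIN_APPROX_NONE)
    return [k[:,0] for k in sorted(c,key=cv2.contourArea,reverse=True) if cv2.contourArea(k)>amin]
E
python3 - <<'E'
from h import *
np.set_printoptions(precision=1,suppress=True)
for n in ["scene","side"]:
    im=cv2.imread(f"pics/{n}0.png")[:,:,::-1].copy();m=camera_model(n)
    for nm,h in [("or",(6,14)),("red",(0,4)),]:
        for b in blobs(mask(im,*h,s0=180),40):
            top=b[b[:,1]<=b[:,1].min()+2].mean(0); print(n,nm,len(b),b.mean(0),"top",top,ray(m,top,66 if nm=="or" else 72)[0], "mid",ray(m,b.mean(0),25 if nm=="or" else 57)[0])
m=camera_model("scene")
print("plate",ray(m,[[276,250],[352,368],[401,346],[320,238]],12))
print("granite top",ray(m,[[333,322],[345,340],[394,322],[379,304]],46))
m=camera_model("side")
print("plate",ray(m,[[258,194],[291,192],[274,132],[247,134]],12))
E
```

```text
scene or 112 [295.3 195.2] top [296.6 180.1] [455.8 -73.2  66. ] mid [456.5 -75.   25. ]
scene or 76 [230.4 150. ] top [230.1 136.9] [ 465.8 -319.4   66. ] mid [ 464.8 -325.7   25. ]
scene red 65 [318.8 256.9] top [325.5 248.2] [552.7 118.4  72. ] mid [565.  116.5  57. ]
side or 74 [315.3 304.6] top [317.9 290.9] [ 467.8 -325.5   66. ] mid [ 461.8 -329.2   25. ]
side or 71 [263.1 229.6] top [262.9 217.7] [455.8 -78.8  66. ] mid [454.5 -79.4  25. ]
side or 39 [68.8 90.2] top [68.3 86. ] [121.3 817.3  66. ] mid [116.7 870.1  25. ]
side red 40 [269.6 162.7] top [269.9 159.2] [566.8 114.8  72. ] mid [567.1 118.5  57. ]
plate [[585.6  22.4  12. ]
 [645.5 279.2  12. ]
 [561.3 300.1  12. ]
 [496.6  49.6  12. ]]
granite top [[631.6 221.3  46. ]
 [639.2 253.8  46. ]
 [559.7 277.4  46. ]
 [552.  241.7  46. ]]
plate [[503.2  60.4  12. ]
 [587.6  26.8  12. ]
 [671.8 308.7  12. ]
 [589.9 338.   12. ]]
```

Emit:
carry_out(
  slide=[
    [1, -0.96, 0],
    [1, -0.96, 0],
    [1, -0.96, 0],
    [1, -0.96, 0],
    [1, -0.96, 0],
    [1, -0.96, 0],
    [1, -0.96, 0],
    [1, -0.96, 0],
    [1, -0.96, 0],
    [1, -0.96, 0],
  ],
  dr=[
    [0, 0, -0.19],
    [0, 0, -0.19],
    [0, 0, -0.19],
    [0, 0, -0.19],
    [0, 0, -0.19],
    [0, 0, -0.19],
    [0, 0, -0.19],
    [0, 0, -0.19],
    [0, 0, -0.19],
    [0, 0, -0.19],
  ],
  gripper=[100, 100, 100, 100, 100, 100, 100, 100, 100, 100],
)

```text
clock: 0.98
eef_pos: [435.9, 275.9, 302.3]
eef_rot: [-3.141, 0.001, 1.596]
wrist_force: [-0.1, 1.3, -0.9]
finger_gap: 94.0
finger_force: 0.0
```

Emit:
carry_out(
  slide=[
    [0.5, -0.44, 0],
    [0.5, -0.44, 0],
    [0.5, -0.44, 0],
    [0.5, -0.44, 0],
    [0.5, -0.44, 0],
    [0.5, -0.44, 0],
    [0.5, -0.44, 0],
    [0.5, -0.44, 0],
  ],
  dr=[
    [0, 0, -0.044],
    [0, 0, -0.044],
    [0, 0, -0.044],
    [0, 0, -0.044],
    [0, 0, -0.044],
    [0, 0, -0.044],
    [0, 0, -0.044],
    [0, 0, -0.044],
  ],
  gripper=[100, 100, 100, 100, 100, 100, 100, 100],
)

```text
clock: 1.65
eef_pos: [558.1, 169.2, 302.7]
eef_rot: [-3.141, -0.0, 1.332]
wrist_force: [0.1, -1.0, 1.2]
finger_gap: 93.9
finger_force: 0.0
```

```bash
python3 - <<'E'
from h import *
import pickle
np.set_printoptions(precision=2,suppress=True)
s=read_state();print(s["clock"],s["eef_pos"],s["eef_rot"],s["joints"])
m=camera_model("wrist");im=camera("wrist");cv2.imwrite("pics/w1.png",im[:,:,::-1]);pickle.dump(m,open("w1.pkl","wb"));print(m["R"], -m["R"].T@m["t"])
E
```

```text
1.65 [558.12 169.25 302.67] [-3.14 -0.    1.33] [0.23 0.37 1.42 0.   1.35 0.47]
[[ 0.97 -0.24  0.  ]
 [-0.23 -0.94  0.26]
 [-0.06 -0.25 -0.97]] [575.31 242.9  384.22]
```

View pics/w1.png

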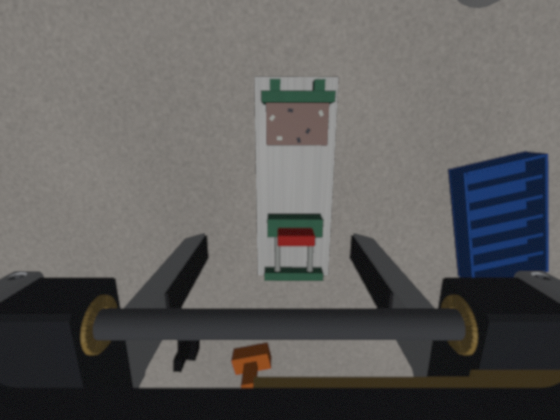

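The wrist picture shows the plate edges at columns ~257–333. The granite face edge is at row ~145, the jaw's front edge at row ~215, the pad at (296,237), and spacer A's block at (251,358).

```bash
python3 - <<'E'
from h import *
import pickle
np.set_printoptions(precision=1,suppress=True)
m=pickle.load(open("w1.pkl","rb"));im=cv2.imread("pics/w1.png")[:,:,::-1].astype(float)
g=im.mean(2)
print(g[180,245:345].round().astype(int))
L=[];R=[]
for r in range(150,212,3):
    a=g[r];d=np.gradient(cv2.GaussianBlur(a.reshape(1,-1),(5,1),1)[0])
    L.append([245+np.argmax(d[245:270]),r]);R.append([320+np.argmin(d[320:345]),r])
L=ray(m,L,12);R=ray(m,R,12)
for E in(L,R):
    v=cv2.fitLine(E[:,:2].astype(np.float32),cv2.DIST_HUBER,0,.01,.01).ravel();print(v,np.degrees(np.arctan2(v[1],v[0]))%180)
hdr=[]
for c in (275,285,295,305,315,322):
    print(c,im[135:225,c].astype(int)[[0,2,4,6,8,9,10,11,12,14,16,70,72,74,76,78,80,82,84,86]].mean(1).round(), end=' ')
    d=np.gradient(g[:,c]); print("gr",140+np.argmax(d[140:152]),"jaw",205+np.argmin(d[205:222]))
for p,z in [((268,145),46),((328,145),46),((268,145),12),((328,145),12),((268,214),42),((322,214),42),((265,281),32),((323,280),32),((279,230),72),((314,230),72),((279,246),42),((314,246),42)]: print(p,z,ray(m,p,z)[0])
E
```

```text
[123 125 126 127 124 123 123 125 126 128 133 142 148 149 150 151 153 154
 153 154 152 151 149 149 150 151 150 149 148 150 152 150 151 151 150 150
 149 148 149 150 149 151 151 152 152 152 151 151 152 153 150 150 150 150
 149 149 148 149 150 149 149 151 149 151 151 151 150 149 148 148 147 146
 147 146 146 147 148 149 150 149 148 149 151 151 149 149 147 139 130 127
 128 127 126 124 123 124 123 124 124 125]
[  0.2   1.  530.2 179.1] 76.36262
[  0.2   1.  627.4 164.3] 76.21175
275 [100. 104. 103. 100. 100. 105. 121. 140. 149. 152. 152. 149. 149. 150.
 148. 100.  38.  34.  51.  66.] gr 145 jaw 213
285 [100.  99.  99. 100. 100. 105. 122. 139. 149. 151. 151. 149. 149. 150.
 146.  99.  37.  35.  52.  66.] gr 145 jaw 213
295 [ 99.  95.  94.  98.  99. 105. 121. 139. 149. 152. 151. 149. 148. 149.
 145.  98.  37.  34.  50.  64.] gr 145 jaw 213
305 [ 98.  99.  99.  98. 100. 107. 121. 139. 148. 149. 150. 151. 150. 151.
 149. 100.  37.  33.  50.  67.] gr 145 jaw 213
315 [ 98.  98.  97.  99. 100. 106. 121. 137. 145. 147. 147. 147. 146. 146.
 144.  98.  38.  32.  48.  66.] gr 145 jaw 213
322 [ 99.  99.  97.  99.  98. 101. 115. 135. 146. 148. 149. 149. 147. 148.
 148. 144. 133. 109.  82.  84.] gr 145 jaw 217
(268, 145) 46 [559.3 228.4  46. ]
(328, 145) 46 [625.7 212.2  46. ]
(268, 145) 12 [557.7 226.9  12. ]
(328, 145) 12 [630.8 209.2  12. ]
(268, 214) 42 [538.8 147.9  42. ]
(322, 214) 42 [603.1 132.3  42. ]
(265, 281) 32 [510.8  55.1  32. ]
(323, 280) 32 [586.8  38.2  32. ]
(279, 230) 72 [549.5 135.   72. ]
(314, 230) 72 [588.1 125.6  72. ]
(279, 246) 42 [542.  103.9  42. ]
(314, 246) 42 [584.9  93.4  42. ]
```

Emit:
carry_out(
  slide=[
    [-0.41, -0.98, 0],
    [-0.41, -0.98, 0],
    [-0.41, -0.98, 0],
    [-0.41, -0.98, 0],
    [-0.41, -0.98, 0],
    [-0.41, -0.98, 0],
    [-0.41, -0.98, 0],
    [-0.41, -0.98, 0],
    [-0.41, -0.98, 0],
  ],
  dr=[
    [0, 0, 0],
    [0, 0, 0],
    [0, 0, 0],
    [0, 0, 0],
    [0, 0, 0],
    [0, 0, 0],
    [0, 0, 0],
    [0, 0, 0],
    [0, 0, 0],
  ],
  gripper=[100, 100, 100, 100, 100, 100, 100, 100, 100],
)

```text
clock: 2.45
eef_pos: [456.1, -76.3, 303.1]
eef_rot: [3.141, -0.0, 1.33]
wrist_force: [0.1, 0.1, -0.0]
finger_gap: 93.5
finger_force: 0.0
```

```bash
python3 - <<'E'
from h import *
import pickle
np.set_printoptions(precision=1,suppress=True)
s=read_state();print(s["clock"],s["eef_pos"],s["eef_rot"])
m=camera_model("wrist");im=camera("wrist");cv2.imwrite("pics/w2.png",im[:,:,::-1]);pickle.dump(m,open("w2.pkl","wb"))
print(-m["R"].T@m["t"])
for b in blobs(mask(im,4,16,s0=150),100): print(b.mean(0),cv2.minAreaRect(b))
E
```

```text
2.45 [456.1 -76.3 303.1] [ 3.1 -0.   1.3]
[473.3  -2.7 384.6]
[277.7 190.8] ((277.7823486328125, 191.27056884765625), (23.428485870361328, 42.40989685058594), 77.47119140625)
[324.  354.7] ((324.0, 358.5), (37.0, 38.0), 90.0)
[555.6 165.2] ((554.0, 164.5), (33.0, 10.0), 90.0)
```

View pics/w2.png

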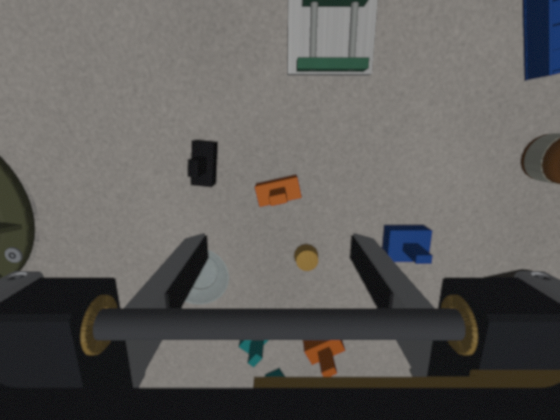

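Spacer A is in the middle at (278,191), tilted about 12° in the image, with its tab over the block's near edge. Spacer B is at (324,355), partly hidden by the gripper. I'll zoom in on A.

```bash
python3 - <<'E'
import cv2
im=cv2.imread("pics/w2.png")[165:220,245:315]
cv2.imwrite("pics/z2.png",cv2.resize(im,None,fx=10,fy=10,interpolation=cv2.INTER_CUBIC))
E
```

```text
(no output)
```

View pics/z2.png

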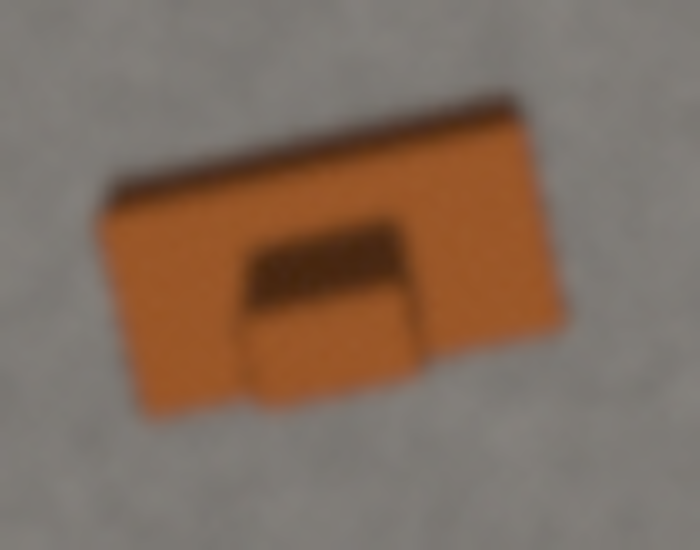

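The crop shows block-top corners at crop pixels (100,210), (527,120), (567,325), (145,418), and the tab top at (248,308), (408,280), (422,380), (262,410).

```bash
python3 - <<'E'
from h import *
import pickle
np.set_printoptions(precision=1,suppress=True)
m=pickle.load(open("w2.pkl","rb"))
def q(c,z):
    P=ray(m,np.array(c)/10+[244.55,164.55],z); print(P.mean(0),[np.linalg.norm(P[i]-P[i-1]).round(1) for i in range(4)])
    v=P[1]-P[0]+P[2]-P[3]; print(np.degrees(np.arctan2(v[1],v[0])))
q([(100,210),(527,120),(567,325),(145,418)],26)
q([(248,308),(408,280),(422,380),(262,410)],66)
E
```

```text
[454.8 -76.5  26. ] [np.float64(27.4), np.float64(54.4), np.float64(26.7), np.float64(54.9)]
-1.3814291490013348
[454.9 -76.7  66. ] [np.float64(11.9), np.float64(18.2), np.float64(11.6), np.float64(18.4)]
-3.2415637692364223
```

Emit:
carry_out(
  slide=[
    [-0.004, 0, -0.1],
    [-0.004, 0, -0.3],
    [-0.004, 0, -0.45],
    [-0.004, 0, -0.6],
    [-0.004, 0, -0.65],
    [-0.004, 0, -0.696],
    [-0.004, 0, -0.696],
    [-0.004, 0, -0.696],
    [-0.004, 0, -0.696],
  ],
  dr=[
    [0, 0, 0.017],
    [0, 0, 0.034],
    [0, 0, 0.034],
    [0, 0, 0.034],
    [0, 0, 0.034],
    [0, 0, 0.034],
    [0, 0, 0.034],
    [0, 0, 0.034],
    [0, 0, 0.034],
  ],
  gripper=[60, 60, 60, 60, 60, 60, 60, 60, 60],
  newtons=25,
)

```text
clock: 3.25
eef_pos: [455.9, -75.9, 129.5]
eef_rot: [3.14, 0.0, 1.545]
wrist_force: [-1.0, -0.6, -0.3]
finger_gap: 56.7
finger_force: 0.0
```

Emit:
carry_out(
  slide=[
    [0, 0, 0],
    [0, 0, 0],
    [0, 0, 0],
    [0, 0, 0],
    [0, 0, 0],
    [0, 0, 0],
  ],
  dr=[
    [0, 0, 0],
    [0, 0, 0],
    [0, 0, 0],
    [0, 0, 0],
    [0, 0, 0],
    [0, 0, 0],
  ],
  gripper=[0, 0, 0, 0, 0, 0],
)

```text
clock: 3.75
eef_pos: [455.3, -76.7, 128.8]
eef_rot: [3.141, 0.0, 1.544]
wrist_force: [0.6, -0.2, 0.4]
finger_gap: 20.1
finger_force: 8.2
```

Emit:
carry_out(
  slide=[
    [0, 0, 0.16],
    [0, 0, 0.32],
    [0.04, 0.1, 0.36],
    [0.1, 0.26, 0.36],
    [0.2, 0.42, 0.36],
    [0.26, 0.56, 0.36],
    [0.3, 0.64, 0.36],
    [0.3, 0.64, 0.36],
    [0.3, 0.64, 0.36],
  ],
  dr=[
    [0, 0, 0],
    [0, 0, 0],
    [0, 0, -0.01],
    [0, 0, -0.02],
    [0, 0, -0.03],
    [0, 0, -0.034],
    [0, 0, -0.034],
    [0, 0, -0.034],
    [0, 0, -0.034],
  ],
  gripper=[0, 0, 0, 0, 0, 0, 0, 0, 0],
)

```text
clock: 4.5
eef_pos: [530.3, 84.2, 218.1]
eef_rot: [-3.141, 0.0, 1.333]
wrist_force: [-0.2, -0.3, -0.5]
finger_gap: 19.7
finger_force: 25.0
```

Emit:
carry_out(
  slide=[
    [0.1, 0.15, 0],
    [0.18, 0.3, 0],
    [0.22, 0.42, 0],
    [0.225, 0.484, 0],
    [0.225, 0.484, 0],
    [0.225, 0.484, 0],
    [0.225, 0.484, 0],
    [0.225, 0.484, 0],
  ],
  dr=[
    [0, 0, 0],
    [0, 0, 0],
    [0, 0, 0],
    [0, 0, 0],
    [0, 0, 0],
    [0, 0, 0],
    [0, 0, 0],
    [0, 0, 0],
  ],
  gripper=[0, 0, 0, 0, 0, 0, 0, 0],
)

```text
clock: 5.17
eef_pos: [586.5, 202.7, 218.9]
eef_rot: [3.142, 0.0, 1.329]
wrist_force: [1.3, 0.1, -0.1]
finger_gap: 19.4
finger_force: 25.0
```

```bash
python3 - <<'E'
from h import *
import pickle
np.set_printoptions(precision=1,suppress=True)
s=read_state();print(s["clock"],s["eef_pos"],s["eef_rot"])
m=camera_model("wrist");im=camera("wrist");cv2.imwrite("pics/w3.png",im[:,:,::-1]);pickle.dump(m,open("w3.pkl","wb"))
print(-m["R"].T@m["t"])
E
```

```text
5.1667 [586.5 202.7 218.9] [3.1 0.  1.3]
[603.9 276.3 300.4]
```

View pics/w3.png

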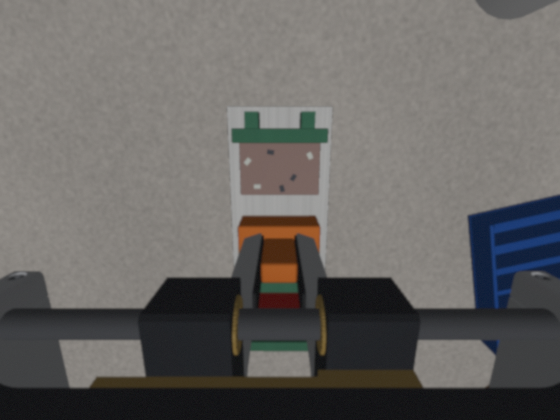

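The held spacer's block is square to the clamp, with its front edge at row ~217–224 and columns 239–319. The granite face edge is at row ~194, columns 240–320.

```bash
python3 - <<'E'
from h import *
import pickle
np.set_printoptions(precision=1,suppress=True)
m=pickle.load(open("w3.pkl","rb"));im=cv2.imread("pics/w3.png")[:,:,::-1].astype(float);g=im.mean(2)
y=np.radians(-13.7);A=np.array([[np.cos(y),np.sin(y)],[-np.sin(y),np.cos(y)]]);o=np.array([578.3,170.2])
c=lambda p,z:(A@(ray(m,p,z)[0,:2]-o))
d=[ [np.argmax(np.gradient(g[:,k])[188:202])+188, np.argmin(np.gradient(g[:,k])[208:222])+208, np.argmax(np.gradient(im[:,k,0])[217:235])+217] for k in (245,265,280,295,315)]; print(d)
for p,z in [((240,194.5),46),((320,194.5),46),((239,217),90),((319,217),90),((239,224),116),((319,224),116)]: print(p,z,c(p,z))
for r in (205,):
    gr=np.gradient(g[r]); a,b=220+np.argmax(gr[220:245]),315+np.argmin(gr[315:345]);print(a,b,c((a,r),12),c((b,r),12))
E
```

```text
[[np.int64(194), np.int64(215), np.int64(226)], [np.int64(194), np.int64(215), np.int64(226)], [np.int64(194), np.int64(215), np.int64(226)], [np.int64(194), np.int64(216), np.int64(226)], [np.int64(195), np.int64(216), np.int64(226)]]
(240, 194.5) 46 [-34.9  52.4]
(320, 194.5) 46 [36.7 52.2]
(239, 217) 90 [-30.3  44.8]
(319, 217) 90 [30.1 44.6]
(239, 224) 116 [-26.8  47.9]
(319, 224) 116 [26.5 47.7]
231 328 [-49.2  33.8] [50.2 33.5]
```

Emit:
carry_out(
  slide=[
    [0, 0, -0.1],
    [0, 0, -0.2],
    [0, 0, -0.26],
    [0, 0, -0.28],
    [0, 0, -0.295],
    [0, 0, -0.3],
    [0, 0, -0.306],
    [0, 0, -0.31],
    [0, 0, -0.31],
  ],
  dr=[
    [0, 0, 0],
    [0, 0, 0],
    [0, 0, 0],
    [0, 0, 0],
    [0, 0, 0],
    [0, 0, 0],
    [0, 0, 0],
    [0, 0, 0],
    [0, 0, 0],
  ],
  gripper=[0, 0, 0, 0, 0, 0, 0, 0, 0],
)

```text
clock: 5.97
eef_pos: [586.8, 204.4, 141.8]
eef_rot: [3.141, -0.0, 1.331]
wrist_force: [-0.3, -0.6, -0.2]
finger_gap: 19.8
finger_force: 25.0
```

Emit:
carry_out(
  slide=[
    [0, 0, -0.002],
    [0, 0, -0.004],
    [0, 0, -0.004],
    [0, 0, -0.004],
    [0, 0, -0.004],
    [0, 0, -0.004],
    [0, 0, -0.004],
  ],
  dr=[
    [0, 0, 0],
    [0, 0, 0],
    [0, 0, 0],
    [0, 0, 0],
    [0, 0, 0],
    [0, 0, 0],
    [0, 0, 0],
  ],
  gripper=[0, 0, 0, 10, 24, 38, 45],
)

```text
clock: 6.55
eef_pos: [586.6, 204.4, 140.0]
eef_rot: [-3.142, 0.0, 1.331]
wrist_force: [1.4, 0.1, -0.9]
finger_gap: 32.6
finger_force: 0.0
```

Emit:
carry_out(
  slide=[
    [0, 0, 0],
    [0, 0, 0.04],
    [0, 0, 0.1],
    [0, 0, 0.2],
    [0, 0, 0.36],
    [0, 0, 0.5],
    [0, -0.15, 0.58],
    [0, -0.3, 0.64],
    [0, -0.3, 0.64],
    [0, -0.3, 0.64],
  ],
  dr=[
    [0, 0, 0],
    [0, 0, 0],
    [0, 0, 0],
    [0, 0, 0],
    [0, 0, 0],
    [0, 0, 0],
    [0, 0, 0],
    [0, 0, 0],
    [0, 0, 0],
    [0, 0, 0],
  ],
  gripper=[45, 45, 45, 45, 45, 45, 60, 60, 60, 60],
)

```text
clock: 7.38
eef_pos: [586.7, 128.0, 301.9]
eef_rot: [3.139, -0.001, 1.328]
wrist_force: [0.4, -0.0, -0.3]
finger_gap: 56.4
finger_force: 0.0
```

```bash
python3 - <<'E'
from h import *
import pickle
np.set_printoptions(precision=1,suppress=True)
s=read_state();print(s["clock"],s["eef_pos"],s["eef_rot"])
m=camera_model("wrist");im=camera("wrist");cv2.imwrite("pics/w4.png",im[:,:,::-1]);pickle.dump(m,open("w4.pkl","wb"))
cv2.imwrite("pics/z4.png",cv2.resize(im[80:280,200:400,::-1],None,fx=3,fy=3,interpolation=cv2.INTER_CUBIC))
E
```

```text
7.3833 [586.7 128.  301.9] [ 3.1 -0.   1.3]
```

View pics/z4.png

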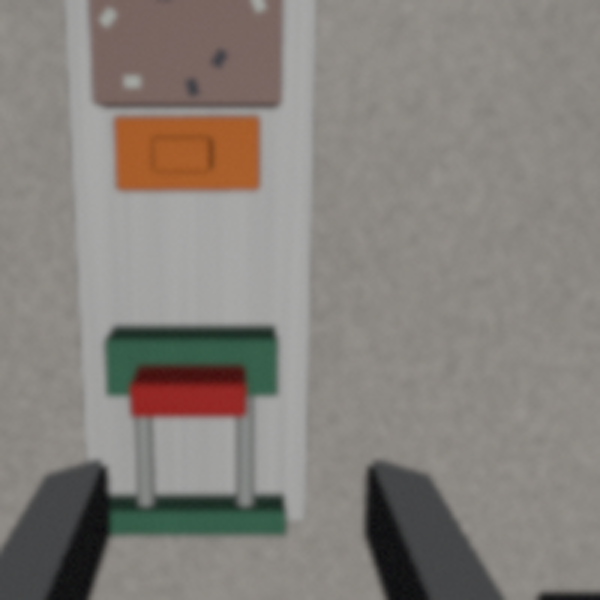

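The crop shows spacer A upright, square and centred between the granite face (crop row ~105) and the jaw (crop row ~328). There is plenty of room for the second spacer. Next is B.

Emit:
carry_out(
  slide=[
    [-0.25, -0.95, 0],
    [-0.25, -0.95, 0],
    [-0.25, -0.95, 0],
    [-0.25, -0.95, 0],
    [-0.25, -0.95, 0],
    [-0.25, -0.95, 0],
    [-0.25, -0.95, 0],
  ],
  dr=[
    [0, 0, 0],
    [0, 0, 0],
    [0, 0, 0],
    [0, 0, 0],
    [0, 0, 0],
    [0, 0, 0],
    [0, 0, 0],
  ],
  gripper=[60, 60, 60, 60, 60, 60, 60],
)

```text
clock: 8.02
eef_pos: [522.9, -112.0, 299.6]
eef_rot: [-3.14, 0.001, 1.327]
wrist_force: [0.8, 0.4, 0.4]
finger_gap: 56.1
finger_force: 0.0
```

Emit:
carry_out(
  slide=[
    [-0.24, -0.84, 0],
    [-0.24, -0.84, 0],
    [-0.24, -0.84, 0],
    [-0.24, -0.84, 0],
    [-0.24, -0.84, 0],
    [-0.24, -0.84, 0],
    [-0.24, -0.84, 0],
    [-0.24, -0.84, 0],
  ],
  dr=[
    [0, 0, 0],
    [0, 0, 0],
    [0, 0, 0],
    [0, 0, 0],
    [0, 0, 0],
    [0, 0, 0],
    [0, 0, 0],
    [0, 0, 0],
  ],
  gripper=[60, 60, 60, 60, 60, 60, 60, 60],
)

```text
clock: 8.68
eef_pos: [464.6, -317.2, 299.5]
eef_rot: [-3.14, -0.001, 1.331]
wrist_force: [-0.8, -0.1, 0.6]
finger_gap: 56.8
finger_force: 0.0
```

```bash
python3 - <<'E'
from h import *
import pickle
np.set_printoptions(precision=1,suppress=True)
s=read_state();print(s["clock"],s["eef_pos"],s["eef_rot"])
m=camera_model("wrist");im=camera("wrist");cv2.imwrite("pics/w5.png",im[:,:,::-1]);pickle.dump(m,open("w5.pkl","wb"))
p=proj(m,[465,-322,26])[0];print(p)
x,y=(p-[60,50]).astype(int);y=max(y,0);x=max(x,0);print("origin",x,y)
cv2.imwrite("pics/z5.png",cv2.resize(im[y:y+100,x:x+130,::-1],None,fx=6,fy=6,interpolation=cv2.INTER_CUBIC))
E
```

```text
8.6833 [ 464.6 -317.2  299.5] [-3.1 -0.   1.3]
[280.6 195.4]
origin 220 145
```

View pics/z5.png

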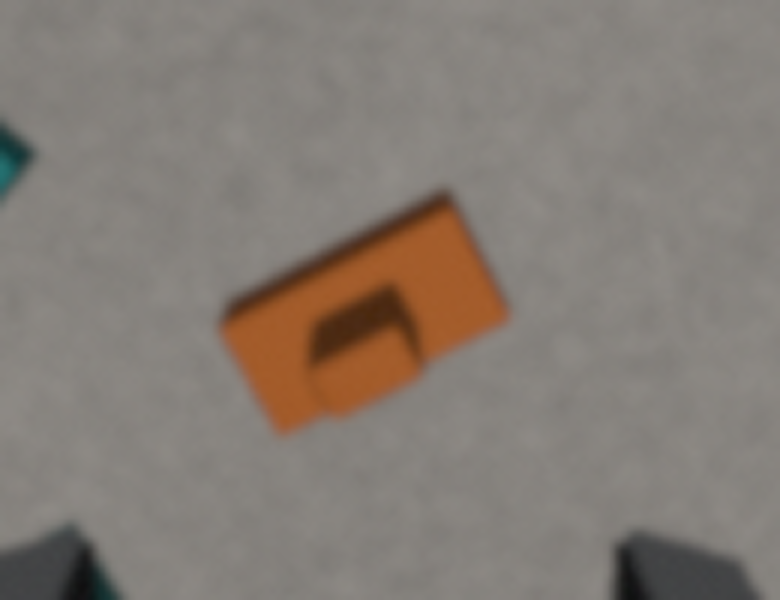

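Spacer B has block-top corners at crop pixels (220,325), (452,207), (510,317), (284,437), and the tab top at (311,366), (402,330), (423,375), (337,417). The turquoise part is at the far left.

```bash
python3 - <<'E'
from h import *
import pickle
np.set_printoptions(precision=1,suppress=True)
m=pickle.load(open("w5.pkl","rb"))
def q(c,z):
    P=ray(m,np.array(c)/6+[219.6,144.6],z); print(P.mean(0),[np.linalg.norm(P[i]-P[i-1]).round(1) for i in range(4)])
    v=P[1]-P[0]+P[2]-P[3]; print(np.degrees(np.arctan2(v[1],v[0])))
q([(220,325),(452,207),(510,317),(284,437)],26)
q([(311,366),(402,330),(423,375),(337,417)],66)
im=cv2.imread("pics/w5.png")[:,:,::-1].copy()
for b in blobs(mask(im,80,95,s0=100,v0=40),60): 
    P=ray(m,b,0); print("teal",P.min(0),P.max(0))
E
```

```text
[ 464.1 -325.7   26. ] [np.float64(27.7), np.float64(54.2), np.float64(26.3), np.float64(54.2)]
14.388037797052828
[ 464.3 -325.8   66. ] [np.float64(11.0), np.float64(18.3), np.float64(9.5), np.float64(18.0)]
10.820757324008017
teal [ 334.2 -312.5    0. ] [ 398.5 -258.1    0. ]
teal [ 361.8 -431.3    0. ] [ 397.6 -377.9    0. ]
```

Emit:
carry_out(
  slide=[
    [0, -0.03, -0.05],
    [0, -0.03, -0.12],
    [0, -0.03, -0.25],
    [0, -0.03, -0.4],
    [0, -0.03, -0.54],
    [0, -0.03, -0.62],
    [0, -0.03, -0.684],
    [0, -0.03, -0.684],
    [0, -0.03, -0.684],
    [0, -0.03, -0.684],
  ],
  dr=[
    [0, 0, 0.02],
    [0, 0, 0.04],
    [0, 0, 0.06],
    [0, 0, 0.0775],
    [0, 0, 0.0775],
    [0, 0, 0.0775],
    [0, 0, 0.0775],
    [0, 0, 0.0775],
    [0, 0, 0.0775],
    [0, 0, 0.0775],
  ],
  gripper=[60, 60, 60, 60, 60, 60, 60, 60, 60, 60],
)

```text
clock: 9.57
eef_pos: [465.0, -325.0, 130.5]
eef_rot: [3.141, 0.001, 1.819]
wrist_force: [1.5, -0.3, -0.4]
finger_gap: 56.1
finger_force: 0.0
```

Emit:
carry_out(
  slide=[
    [0, 0, 0],
    [0, 0, 0],
    [0, 0, 0],
    [0, 0, 0],
    [0, 0, 0],
    [0, 0, 0],
    [0, 0, 0],
  ],
  dr=[
    [0, 0, 0],
    [0, 0, 0],
    [0, 0, 0],
    [0, 0, 0],
    [0, 0, 0],
    [0, 0, 0],
    [0, 0, 0],
  ],
  gripper=[0, 0, 0, 0, 0, 0, 0],
)

```text
clock: 10.15
eef_pos: [464.1, -325.7, 129.3]
eef_rot: [3.142, 0.0, 1.817]
wrist_force: [-0.0, 0.1, 1.1]
finger_gap: 19.7
finger_force: 25.0
```

Emit:
carry_out(
  slide=[
    [0, 0, 0.16],
    [0, 0, 0.32],
    [0.02, 0.1, 0.36],
    [0.05, 0.26, 0.36],
    [0.08, 0.42, 0.36],
    [0.1, 0.56, 0.36],
    [0.1, 0.6, 0.36],
    [0.1, 0.6, 0.36],
  ],
  dr=[
    [0, 0, 0],
    [0, 0, 0],
    [0, 0, -0.019],
    [0, 0, -0.038],
    [0, 0, -0.057],
    [0, 0, -0.0775],
    [0, 0, -0.0775],
    [0, 0, -0.0775],
  ],
  gripper=[0, 0, 0, 0, 0, 0, 0, 0],
)

```text
clock: 10.82
eef_pos: [489.3, -173.2, 219.2]
eef_rot: [-3.141, -0.0, 1.332]
wrist_force: [0.5, -0.4, -1.4]
finger_gap: 19.8
finger_force: 25.0
```

Emit:
carry_out(
  slide=[
    [0.05, 0.16, 0],
    [0.1, 0.32, 0],
    [0.15, 0.48, 0],
    [0.19, 0.64, 0],
    [0.23, 0.8, 0],
    [0.26, 0.92, 0],
    [0.26, 0.98, 0],
    [0.26, 0.98, 0],
  ],
  dr=[
    [0, 0, 0],
    [0, 0, 0],
    [0, 0, 0],
    [0, 0, 0],
    [0, 0, 0],
    [0, 0, 0],
    [0, 0, 0],
    [0, 0, 0],
  ],
  gripper=[0, 0, 0, 0, 0, 0, 0, 0],
)

```text
clock: 11.48
eef_pos: [554.4, 71.3, 218.8]
eef_rot: [-3.141, -0.0, 1.334]
wrist_force: [-0.4, 0.3, -1.4]
finger_gap: 19.8
finger_force: 25.0
```

Emit:
carry_out(
  slide=[
    [0.04, 0.14, 0],
    [0.07, 0.28, 0],
    [0.1, 0.38, 0],
    [0.1, 0.416, 0],
    [0.1, 0.416, 0],
    [0.1, 0.416, 0],
    [0.1, 0.416, 0],
  ],
  dr=[
    [0, 0, 0],
    [0, 0, 0],
    [0, 0, 0],
    [0, 0, 0],
    [0, 0, 0],
    [0, 0, 0],
    [0, 0, 0],
  ],
  gripper=[0, 0, 0, 0, 0, 0, 0],
)

```text
clock: 12.07
eef_pos: [579.1, 171.5, 219.1]
eef_rot: [-3.141, 0.0, 1.329]
wrist_force: [-0.6, -0.4, -0.2]
finger_gap: 20.3
finger_force: 25.0
```

```bash
python3 - <<'E'
from h import *
s=read_state();print(s["clock"],s["eef_pos"],s["eef_rot"],s["finger_gap"])
im=camera("wrist");cv2.imwrite("pics/w6.png",cv2.resize(im[100:320,160:420,::-1],None,fx=2.5,fy=2.5))
E
```

```text
12.0667 [579.11422487 171.48329274 219.10078051] [-3.14139733e+00  4.38454712e-04  1.32928649e+00] 20.274040061759
```

View pics/w6.png

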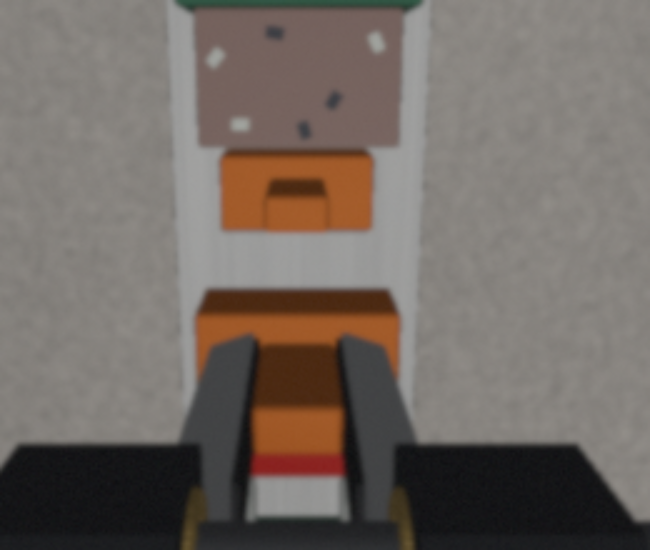

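The held spacer B is square and lined up behind A, with a clear gap. Lowering now.

Emit:
carry_out(
  slide=[
    [0, 0, -0.1],
    [0, 0, -0.2],
    [0, 0, -0.26],
    [0, 0, -0.28],
    [0, 0, -0.295],
    [0, 0, -0.3],
    [0, 0, -0.308],
    [0, 0, -0.31],
    [0, 0, -0.31],
  ],
  dr=[
    [0, 0, 0],
    [0, 0, 0],
    [0, 0, 0],
    [0, 0, 0],
    [0, 0, 0],
    [0, 0, 0],
    [0, 0, 0],
    [0, 0, 0],
    [0, 0, 0],
  ],
  gripper=[0, 0, 0, 0, 0, 0, 0, 0, 0],
)

```text
clock: 12.87
eef_pos: [579.3, 173.3, 142.3]
eef_rot: [3.141, -0.0, 1.33]
wrist_force: [-0.5, 0.5, -0.5]
finger_gap: 20.1
finger_force: 25.0
```

Emit:
carry_out(
  slide=[
    [0, 0, -0.002],
    [0, 0, -0.004],
    [0, 0, -0.004],
    [0, 0, -0.004],
    [0, 0, -0.004],
    [0, 0, -0.004],
    [0, 0, -0.004],
    [0, 0, -0.004],
  ],
  dr=[
    [0, 0, 0],
    [0, 0, 0],
    [0, 0, 0],
    [0, 0, 0],
    [0, 0, 0],
    [0, 0, 0],
    [0, 0, 0],
    [0, 0, 0],
  ],
  gripper=[0, 0, 0, 10, 24, 38, 45, 45],
)

```text
clock: 13.53
eef_pos: [579.0, 173.4, 140.5]
eef_rot: [-3.141, 0.0, 1.331]
wrist_force: [-0.1, 0.2, 0.2]
finger_gap: 39.1
finger_force: 0.0
```

Emit:
carry_out(
  slide=[
    [0, 0, 0.03],
    [0, 0, 0.1],
    [0, 0, 0.2],
    [0, 0, 0.34],
    [0, 0, 0.48],
    [-0.04, -0.15, 0.48],
    [-0.08, -0.3, 0.48],
    [-0.098, -0.4, 0.48],
    [-0.098, -0.4, 0.48],
    [-0.098, -0.4, 0.48],
  ],
  dr=[
    [0, 0, 0],
    [0, 0, 0],
    [0, 0, 0],
    [0, 0, 0],
    [0, 0, 0],
    [0, 0, 0],
    [0, 0, 0],
    [0, 0, 0],
    [0, 0, 0],
    [0, 0, 0],
  ],
  gripper=[45, 45, 45, 45, 45, 0, 0, 0, 0, 0],
)

```text
clock: 14.37
eef_pos: [554.6, 72.5, 261.4]
eef_rot: [3.141, -0.0, 1.329]
wrist_force: [0.1, 0.2, -0.7]
finger_gap: 12.5
finger_force: 0.0
```

```bash
python3 - <<'E'
from h import *
import pickle
s=read_state();print(s["clock"],s["eef_pos"],s["eef_rot"],s["finger_gap"])
m=camera_model("wrist");pickle.dump(m,open("w7.pkl","wb"))
im=camera("wrist");cv2.imwrite("pics/w7f.png",im[:,:,::-1]);cv2.imwrite("pics/w7.png",cv2.resize(im[20:280,140:440,::-1],None,fx=2.3,fy=2.3))
E
```

```text
14.3667 [554.55451722  72.46977531 261.43468458] [ 3.14078781e+00 -3.18441130e-04  1.32854589e+00] 12.50805908678069
```

View pics/w7.png

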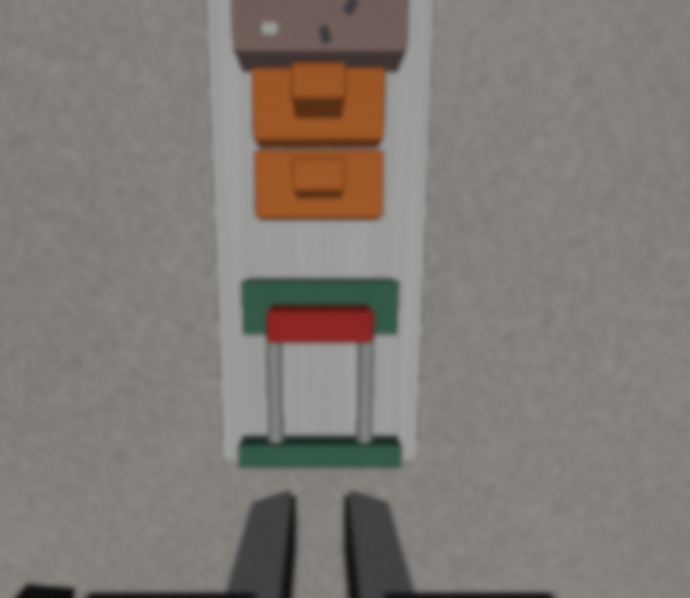

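Both spacers stand square in the gap, and the jaw and red pad are still at the open end. Next I'll lower the closed fingers behind the pad and push along clamp +y.

Emit:
carry_out(
  slide=[
    [0, 0, -0.12],
    [0, 0, -0.26],
    [0, 0, -0.38],
    [0, 0, -0.446],
    [0, 0, -0.446],
    [0, 0, -0.446],
  ],
  dr=[
    [0, 0, 0],
    [0, 0, 0],
    [0, 0, 0],
    [0, 0, 0],
    [0, 0, 0],
    [0, 0, 0],
  ],
  gripper=[0, 0, 0, 0, 0, 0],
)

```text
clock: 14.92
eef_pos: [554.7, 74.3, 149.1]
eef_rot: [-3.141, 0.0, 1.332]
wrist_force: [0.2, -0.1, 1.0]
finger_gap: 0.7
finger_force: 0.0
```

Emit:
carry_out(
  slide=[
    [0.0095, 0.039, 0],
    [0.0142, 0.0583, 0],
    [0.019, 0.0777, 0],
    [0.0213, 0.0874, 0],
    [0.0237, 0.097, 0],
    [0.0261, 0.1069, 0],
    [0.0284, 0.1166, 0],
    [0.0284, 0.1166, 0],
  ],
  dr=[
    [0, 0, 0],
    [0, 0, 0],
    [0, 0, 0],
    [0, 0, 0],
    [0, 0, 0],
    [0, 0, 0],
    [0, 0, 0],
    [0, 0, 0],
  ],
  gripper=[0, 0, 0, 0, 0, 0, 0, 0],
)

```text
clock: 15.58
eef_pos: [561.8, 102.7, 149.2]
eef_rot: [3.141, 0.0, 1.331]
wrist_force: [0.4, -0.4, 0.8]
finger_gap: 0.8
finger_force: 0.0
```

Emit:
carry_out(
  slide=[
    [0.0019, 0.0078, 0],
    [0.0038, 0.0155, 0],
    [0.0057, 0.0233, 0],
    [0.0076, 0.0311, 0],
    [0.0095, 0.0389, 0],
    [0.0114, 0.0466, 0],
    [0.0133, 0.0544, 0],
    [0.0152, 0.0622, 0],
    [0.0152, 0.0622, 0],
  ],
  dr=[
    [0, 0, 0],
    [0, 0, 0],
    [0, 0, 0],
    [0, 0, 0],
    [0, 0, 0],
    [0, 0, 0],
    [0, 0, 0],
    [0, 0, 0],
    [0, 0, 0],
  ],
  gripper=[0, 0, 0, 0, 0, 0, 0, 0, 0],
)

```text
clock: 16.33
eef_pos: [565.6, 118.5, 149.1]
eef_rot: [3.141, -0.0, 1.331]
wrist_force: [-0.7, -0.1, -0.0]
finger_gap: 0.4
finger_force: 0.0
```

Emit:
carry_out(
  slide=[
    [0.0019, 0.0078, 0],
    [0.0038, 0.0155, 0],
    [0.0057, 0.0233, 0],
    [0.0071, 0.0291, 0],
    [0.0071, 0.0291, 0],
  ],
  dr=[
    [0, 0, 0],
    [0, 0, 0],
    [0, 0, 0],
    [0, 0, 0],
    [0, 0, 0],
  ],
  gripper=[0, 0, 0, 0, 0],
)

```text
clock: 16.75
eef_pos: [567.3, 125.7, 149.1]
eef_rot: [-3.142, -0.0, 1.331]
wrist_force: [-0.5, 0.8, 0.1]
finger_gap: 0.7
finger_force: 0.0
```

```bash
python3 - <<'E'
from h import *
import pickle
np.set_printoptions(precision=1,suppress=True)
y=np.radians(-13.7);A=np.array([[np.cos(y),np.sin(y)],[-np.sin(y),np.cos(y)]]);o=np.array([578.3,170.2])
s=read_state();print(s["clock"],A@(s["eef_pos"][:2]-o),s["wrist_force"])
m7=pickle.load(open("w7.pkl","rb"));i7=cv2.imread("pics/w7f.png")[:,:,::-1].copy()
for m,im,t in((m7,i7,"before"),(camera_model("wrist"),camera("wrist"),"now")):
  if t=="now":cv2.imwrite("pics/w8.png",im[:,:,::-1])
  for nm,h,z in(("red",(0,4),72),("green",(65,90),42),("orange",(6,16),38)):
    for b in blobs(mask(im,*h,s0=90,v0=40),80):
        P=(ray(m,b,z)[:,:2]-o)@A.T; print(t,nm,b.min(0),b.max(0),P.min(0),P.max(0))
E
```

```text
16.75 [ -0.2 -45.9] [-0.5  0.8  0.1]
before red [256 153] [301 168] [-21.3 -60.2] [ 20.5 -46.3]
before green [247 143] [311 163] [-32.8 -59. ] [ 33.  -38.7]
before green [245 212] [312 221] [ -36.9 -121.6] [  35.7 -111.3]
before orange [249  46] [307 114] [-28.1 -10.7] [27.  50.7]
before orange [492 284] [510 308] [ 252.8 -232.9] [ 271.7 -200.9]
now red [243 210] [317 244] [-21.4 -35.2] [ 21.2 -14.6]
now green [230 189] [330 225] [-33.6 -33.7] [33.6 -8.7]
now orange [236  99] [322 143] [-28.   20.9] [26.9 47.7]
now orange [238 149] [321 192] [-28.2 -11.5] [27.7 17.1]
```

Emit:
carry_out(
  slide=[
    [0.0009, 0.0039, 0],
    [0.0019, 0.0078, 0],
    [0.0028, 0.0117, 0],
    [0.0038, 0.0155, 0],
    [0.0047, 0.0194, 0],
    [0.0057, 0.0233, 0],
  ],
  dr=[
    [0, 0, 0],
    [0, 0, 0],
    [0, 0, 0],
    [0, 0, 0],
    [0, 0, 0],
    [0, 0, 0],
  ],
  gripper=[0, 0, 0, 0, 0, 0],
)

```text
clock: 17.3
eef_pos: [568.6, 131.2, 149.1]
eef_rot: [-3.141, 0.0, 1.331]
wrist_force: [-2.3, -3.5, -0.0]
finger_gap: 0.3
finger_force: 1.6
```

Emit:
carry_out(
  slide=[
    [0.0005, 0.0019, 0],
    [0.0009, 0.0039, 0],
  ],
  dr=[
    [0, 0, 0],
    [0, 0, 0],
  ],
  gripper=[0, 0],
)

```text
clock: 17.47
eef_pos: [568.8, 132.2, 149.0]
eef_rot: [-3.141, 0.0, 1.331]
wrist_force: [-1.6, -2.7, 0.3]
finger_gap: 0.2
finger_force: 1.6
```

Emit:
carry_out(
  slide=[
    [0.0005, 0.0019, 0],
    [0.0009, 0.0039, 0],
  ],
  dr=[
    [0, 0, 0],
    [0, 0, 0],
  ],
  gripper=[0, 0],
)

```text
clock: 17.63
eef_pos: [569.1, 133.1, 149.1]
eef_rot: [-3.141, 0.0, 1.33]
wrist_force: [-0.9, -2.0, -1.2]
finger_gap: 0.4
finger_force: 1.6
```

Emit:
carry_out(
  slide=[
    [0.0005, 0.0019, 0],
    [0.0009, 0.0039, 0],
  ],
  dr=[
    [0, 0, 0],
    [0, 0, 0],
  ],
  gripper=[0, 0],
)

```text
clock: 17.8
eef_pos: [569.2, 133.5, 149.1]
eef_rot: [-3.141, 0.002, 1.33]
wrist_force: [-3.4, -11.5, 3.0]
finger_gap: 0.3
finger_force: 6.3
```

Emit:
carry_out(
  slide=[
    [0.0003, 0.001, 0],
    [0.0003, 0.001, 0],
    [0.0003, 0.001, 0],
  ],
  dr=[
    [0, 0, 0],
    [0, 0, 0],
    [0, 0, 0],
  ],
  gripper=[0, 0, 0],
)

```text
clock: 18.05
eef_pos: [569.2, 133.5, 149.1]
eef_rot: [-3.141, 0.002, 1.33]
wrist_force: [-5.1, -10.9, 1.9]
finger_gap: 0.7
finger_force: 5.5
```

Emit:
carry_out(
  slide=[
    [-0.002, -0.008, 0],
    [-0.008, -0.03, 0],
    [-0.024, -0.1, 0],
    [-0.024, -0.1, 0.1],
    [-0.024, -0.1, 0.25],
    [-0.024, -0.1, 0.4],
    [-0.024, -0.1, 0.6],
    [-0.024, -0.1, 0.6],
    [-0.024, -0.1, 0.6],
  ],
  dr=[
    [0, 0, 0],
    [0, 0, 0],
    [0, 0, 0],
    [0, 0, 0],
    [0, 0, 0],
    [0, 0, 0],
    [0, 0, 0],
    [0, 0, 0],
    [0, 0, 0],
  ],
  gripper=[0, 0, 0, 0, 0, 0, 0, 0, 0],
)

```text
clock: 18.8
eef_pos: [564.0, 109.4, 302.6]
eef_rot: [3.136, -0.003, 1.331]
wrist_force: [-0.7, 0.3, -0.7]
finger_gap: 0.2
finger_force: 0.0
```

```bash
python3 - <<'E'
from h import *
np.set_printoptions(precision=1,suppress=True)
y=np.radians(-13.7);A=np.array([[np.cos(y),np.sin(y)],[-np.sin(y),np.cos(y)]]);o=np.array([578.3,170.2])
m,im=camera_model("wrist"),camera("wrist");cv2.imwrite("pics/w9.png",im[:,:,::-1])
for nm,h,z in(("red",(0,4),72),("green",(65,90),42),("orange",(6,16),38)):
    for b in blobs(mask(im,*h,s0=90,v0=40),80):
        P=(ray(m,b,z)[:,:2]-o)@A.T; print(nm,b.min(0),b.max(0),P.min(0),P.max(0),cv2.minAreaRect(P.astype(np.float32))[1:])
s=read_state();print(s["clock"],s["eef_pos"],s["wrist_force"])
E
```

```text
red [257 155] [297 168] [-21.8 -26.8] [ 21. -13.] ((13.774734497070312, 42.769439697265625), 89.91481018066406)
green [240  24] [314  45] [-39.2  99.7] [ 39.1 119.5] ((78.31450653076172, 19.765466690063477), 0.05617118999361992)
green [249 146] [305 164] [-33.1 -26. ] [32.4 -5.3] ((20.674715042114258, 65.45309448242188), 89.94229125976562)
green [248 231] [269 240] [ -36.9 -120.8] [ -10.5 -108.9] ((11.93653678894043, 26.359033584594727), 89.82984924316406)
orange [252  93] [301 145] [-28.2  -4.4] [26.6 52.4] ((56.8097038269043, 54.82756423950195), 89.9435043334961)
orange [464 293] [505 308] [ 253.6 -222.2] [ 308.5 -199.2] ((22.94092559814453, 54.84504699707031), 89.7360610961914)
18.85 [563.5 109.3 299.9] [-0.2 -0.4 -0.2]
```

```bash
python3 -c "
from cell import *
print(sign_off())"
```

```text
the job is handed in; nothing more can be done
None
```

Both orange spacers stand upright and square between the granite and the jaw. I pushed the jaw until it stopped at about 12 N (travel about 38 mm, row about 56 mm), let go, and handed the job in at 18.9 s.

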